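# Scan the fallen bottle at the candle shop counter

### The job

The square amber bottle has fallen over on the shop counter. Stand it upright, gently, on the round pad in front of the hand scanner, fully on the pad and with its barcode label facing the scanner's window, and let go of it; then ring it up by squeezing the scanner's trigger right in for a moment and letting it spring back. Leave the bottle standing there and leave the other goods on the counter where they are.

Things in the scene. Friction and masses are not known exactly. Their poses are not given: they have to be found in the camera images.
- bottle: Bottle to scan: square, amber, 54 x 54 x 135 mm, 0.2 to 0.45 kg, rigid. Square part up to 100 mm from the base, shoulder to 108 mm, then round black cap (30 mm wide); centre of mass 56 mm up. Origin: centre of underside; z: base to cap; +x: out of the side with the white barcode label (others bare). Starts lying label up (origin 27 mm above counter), cap roughly away from the scanner.
- cap_top (a point): Centre of the top of the bottle's black cap, 135 mm from the bottle's origin along its z.
- scanner: Pale grey pistol-shaped hand scanner lying on its side in a steel counter stand; scanner, stand and pad are one fixed body. Origin on the counter under the barrel. x: the way it looks (to the pad); -y: the way the grip points out of the barrel, level; z up. Barrel: x -64 to 62 mm, y -30 to 30 mm, top 117 mm above the counter. Steel foot under it 10 mm thick, y -40 to 70 mm.
- window (a point): Centre of the dark red window at the tip of the scanner's nose, 80 mm above the counter; axes as the scanner's, x pointing out of the window.
- pad (a point): Centre of the top of the round black pad (124 mm wide, pale rim line, top 4 mm above the counter), 112 mm in front of the window; axes as the scanner's.
- trigger_face (a point): Front of the orange trigger near its free end, 70 mm out from the barrel's axis: press here, towards scanner -x. Moves with the trigger, about 10 mm to the stop. Trigger 20 mm high (70 to 90 mm above the counter), 50 mm long, in front of the grip, on an upright hinge close to the barrel (scanner x -12, y -27 mm).
- grip_back (a point): Rear of the grip (facing scanner -x), 66 mm out from the barrel's axis, across from the trigger; from here to the trigger's front is about 60 mm at rest, 50 mm squeezed, so two fingers from above can straddle both. Grip: bar 34 mm deep, 64 to 96 mm above the counter, out to scanner y = -138 mm, raked back 0.14 rad (free end nearer scanner -x); free space under it.
- trigger (a joint): Angle of the trigger (rad): 0 released, 0.25 squeezed right in against its stop. A spring returns it; near the free end it takes about 3 N to start and 8 N to reach the stop.
- wood_candle: Other goods: candle in a square wooden block, 85 x 85 x 55 mm, loose. Origin: centre of its underside.
- oil_bottle: Other goods: round amber bottle, 42 mm wide, 105 mm tall, upright, loose. Origin: centre of its underside.
- tin_candle: Other goods: round candle tin, 76 mm wide, 52 mm tall, loose. Origin: centre of its underside.
- soap_box: Other goods: white soap carton with a green band, 60 x 95 x 36 mm, lying flat, loose. Origin: centre of its underside.

How it is judged:
By the outcome, as a careful person would: the job done as asked, in the order asked, and still so for the second after the job is handed in, with the robot touching nothing.
It also fails if it takes over 45 s, if anything falls off the work surface, if the arm or the gripper's body presses on something with over 40 N, if the wrist force passes 120 N, or if a joint passes its speed limit or range.

### The arm

A 7-joint arm with a two-finger parallel gripper is mounted at the origin on the work surface. World frame = base frame: x ahead of the robot, y to its left, z up, the work surface at z = 0. Lengths are in m, angles in rad, forces in N, time in s.
With the tool pointing down it reaches from about 0.4 to 0.85 m from the base axis. Payload 10.4 kg.
Tool frame: the origin (TCP) lies midway between the tips of the shut fingers; the grasp point (between the pads) lies r.grip_point_offset behind it (r.grip_point_offset is the distance from the TCP to the grasp point, in m); z points along the fingers, y is the line along which they close (so a half turn about z gives the same grasp; the last joint's range is limited). The gripper opens to 87 mm and grips with 3 to 60 N. Pads are 19 mm wide; open, the fingers measure 117 mm over their backs; the gripper's body (75 mm by 190 mm) begins 51 mm behind the grasp point.
Start: joints at [-1.225, 0.332, -0.065, 1.46, 0.022, 1.35, -0.088], TCP at [0.225, 0.583, 0.223] pointing down, gripper open.
Joint ranges: [-2.6, 2.6], [-0.5, 2.12], [-1.47, 1.34], [0.16, 2.42], [-1.27, 4.41], [0.06, 2.06], [-2.6, 2.6]. Speed limits (rad/s): [2.22, 2.22, 2.79, 2.79, 3.14, 3.14, 3.14].

### API

Orientations are given as a unit quaternion [x, y, z, w].
In Python, from bench import r gives the robot as it stands.
- The arm moves only by the tool play_rows, never from a script. Its arguments are lists of equal length, an entry for each row: "claw": the closure, from 0 (fully open) to 1 (shut); "delta_pos": the shift along the tool's x, y, z scaled (see below), a list of three; "delta_rot": the turn, a rotation vector about the tool's x, y, z scaled (see below), a list of three. A call has 1 to 8 rows; each row shifts and turns the commanded pose from where the row before left it, along the tool's axes as they then stand; what a row does not reach is not made up. The controller multiplies each number of a shift by 200 mm and each number of a turn by pi rad. A row lasts 1/10 s, in which the tool goes at most 50 mm and 8.59 degrees, less where a joint would pass 70% of its speed; a pose out of reach is approached as far as the arm can. A call with a number of a shift or a turn outside -1 to 1 is refused whole. A call with a gripper value outside its range is refused whole. The fingers move at their own pace and stop on an object; "squeeze" is the grip in N (left out, the last holds). Time passes only in rows, so rows that do not move let the fingers close. It gives the time, the measured TCP pose, the force, the opening and the grip force at its end, in the units of the state.
- r.read_state(): the state, without advancing time (a new reading comes with each control period).
- r.camera(name): name is "side" or "top"; returns a dict with "pixels" (400x640x3 uint8, red, green, blue), "camera_matrix" (3x3 intrinsics, pixels), "cam_to_world" (4x4, takes a point from camera to world coordinates). Camera axes: x right, y up, looking along -z (the intrinsics and any distortion apply to the point x, -y, -z); pixel columns grow to the right and rows downward; lengths in m; the calibration is good to about 2 mm. A picture is of the moment at which its call begins. There is no depth.
- r.close_job(): hands the job in; it is judged then, once.
The state is a dict: "time": time; "joint_positions": joint angles; "joint_vel": joint speeds; "joint_torque": joint torques, N m; "ee_pos": TCP position; "eef_rot": TCP orientation; "ft_force": force on the tool from outside, world axes, zero at the start; "torque": the same for the moment, N m; "width": finger opening in m; "grip_force": force on a finger pad.
Only numpy, scipy, OpenCV 4.12 (cv2) and the standard library are available. Lean on these libraries where they do the work, as an engineer would, in place of code of your own. Each camera call takes 0.05 s, during which the arm holds its last target. There are 200 camera calls.

## Working session

There is one attempt and no reset: what is moved stays moved. The work goes in short steps, Python scripts to look and compute and a tool call to move; the robot and the scene stay as the last step left them, time stands still between calls to the robot, and variables do not carry over. Pictures are saved under pics/ and viewed, at most 10 in all, crops included, and the job is handed in when it is done.

Besides the shell and the picture viewer there is one more tool, called after "Call:" by a JSON object that holds its "name" and its "arguments", one argument or row to a line. play_rows: Moves the arm, as the interface text tells. Shifts and turns lie within -1 to 1; 1 stands for 200 mm of shift or pi rad of turn. Its arguments: {"type":"object","properties":{"claw":{"type":"array"},"delta_pos":{"type":"array"},"delta_rot":{"type":"array"},"squeeze":{"type":"number"}},"required":["claw","delta_pos","delta_rot"]}

```bash
mkdir -p pics; ls; python3 - <<'E'
from bench import r
import cv2,numpy as np
s=r.read_state();print(s);print(r.grip_point_offset)
for n in("side","top"):
    c=r.camera(n);cv2.imwrite(f"pics/{n}0.png",cv2.cvtColor(c["pixels"],cv2.COLOR_RGB2BGR))
    print(n,c["camera_matrix"],c["cam_to_world"],[k for k in c])
E
```

```text
pics
{'time': 0.0, 'joint_positions': array([-1.22460799,  0.33286526, -0.06469584,  1.46093162,  0.02160656,
        1.34988327, -0.08851209]), 'joint_vel': array([ 0.00027736,  0.00139071, -0.00167967,  0.00232209,  0.0008355 ,
       -0.00083488,  0.00127101]), 'joint_torque': array([-5.78284853e-04, -6.23253393e+01,  2.41983990e-02, -3.89904499e+01,
       -6.13915734e-02,  3.96101153e-02,  9.85100223e-05]), 'ee_pos': array([0.22517666, 0.58262217, 0.22176268]), 'eef_rot': array([ 1.83347914e-01,  9.83047841e-01, -6.89757606e-04, -9.22349303e-05]), 'ft_force': array([0.82275267, 0.52828353, 0.81857424]), 'torque': array([ 0.0321285 , -0.0262242 ,  0.00138744]), 'grip_force': 0.0, 'width': 0.08671937832258643}
0.0187
side [[417.48442075   0.         326.96825905]
 [  0.         417.48442075 199.58074999]
 [  0.           0.           1.        ]] [[ 0.93309068  0.28074108 -0.2247804   0.40645524]
 [-0.35958308  0.71703104 -0.59713189 -0.65466888]
 [-0.00646493  0.63800543  0.77000473  0.86212399]
 [ 0.          0.          0.          1.        ]] ['pixels', 'camera_matrix', 'cam_to_world']
top [[401.40206221   0.         321.79451095]
 [  0.         401.40206221 200.27602329]
 [  0.           0.           1.        ]] [[-0.01919106  0.99789445 -0.06195458  0.56600462]
 [-0.99981135 -0.01933959 -0.00179859 -0.04977522]
 [-0.00299298  0.06190838  0.99807735  0.98524534]
 [ 0.          0.          0.          1.        ]] ['pixels', 'camera_matrix', 'cam_to_world']
```

View pics/side0.png

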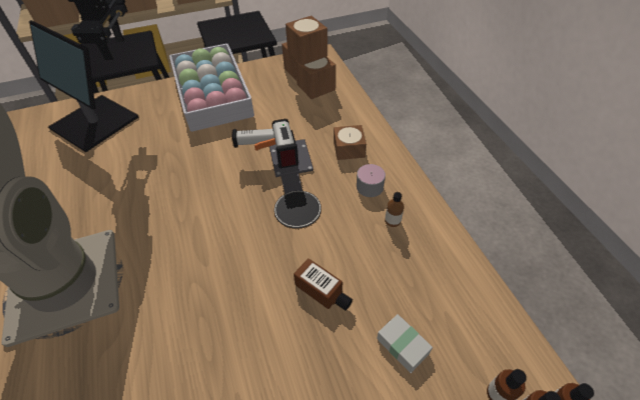

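View pics/top0.png

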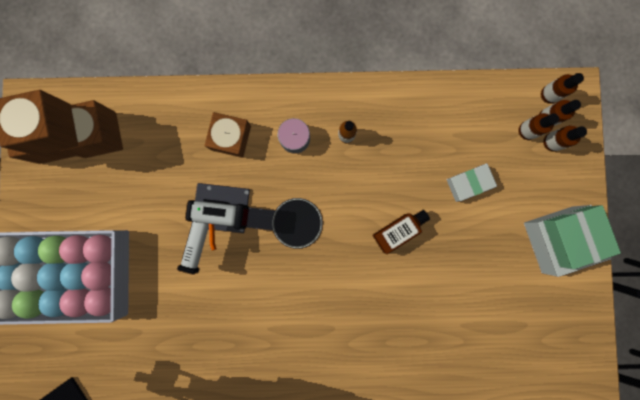

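The side view shows the scanner at about (285,140), the pad at (297,209), and the bottle at (322,285) with its cap at (344,300). In the top view the pad is at (297,223), the bottle at (400,233), and the scanner at (215,212), looking along about −y. I'll enlarge both views.

```bash
python3 - <<'E'
import cv2
a=cv2.imread("pics/side0.png")[115:315,225:385];cv2.imwrite("pics/s1.png",cv2.resize(a,None,fx=3,fy=3,interpolation=cv2.INTER_CUBIC))
a=cv2.imread("pics/top0.png")[170:290,175:440];cv2.imwrite("pics/t1.png",cv2.resize(a,None,fx=3,fy=3,interpolation=cv2.INTER_CUBIC))
E
```

```text
(no output)
```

View pics/s1.png

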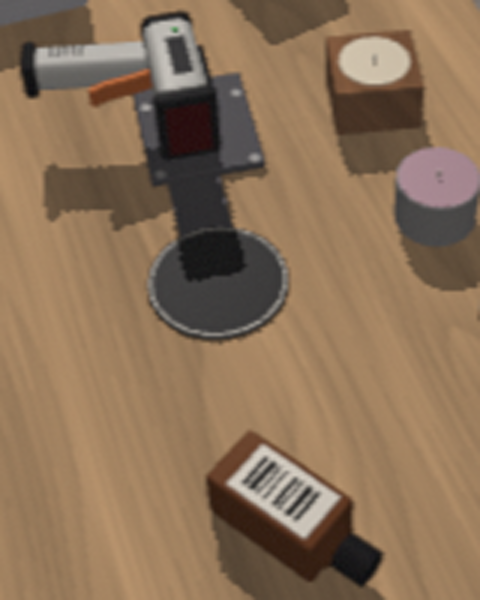

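View pics/t1.png

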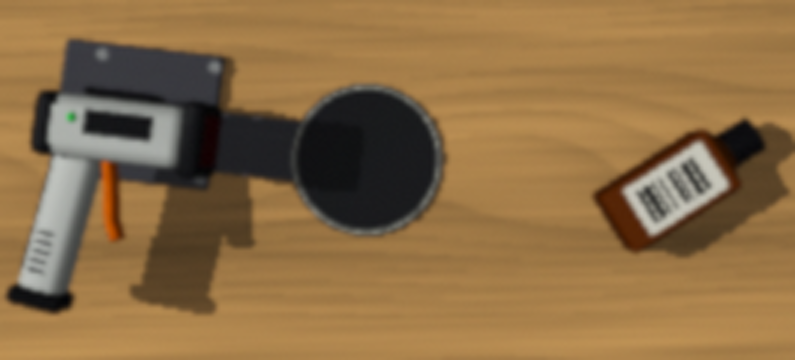

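The enlarged side crop (offset 225,115, scale 3) shows the pad at (218,283), the window at (191,128), and the bottle's base edge at (210,477)–(252,432). The top crop (offset 175,170) shows the pad at (366,160), the bottle's top face at (598,196), (700,131), (740,181) and (636,250), and the cap tip at (752,138).

```bash
cat > h.py <<'E'
import numpy as np,cv2
from bench import r
K={};T={}
def load():
    for n in("side","top"):
        c=r.camera(n);K[n]=c["camera_matrix"];T[n]=c["cam_to_world"]
load()
F=np.diag([1,-1,-1.])
OFF={"side":(225,115),"top":(175,170)}
def px(n,p): return (np.array(p)+.5)/3-.5+OFF[n]
def P(n):
    R=T[n][:3,:3]@F; t=T[n][:3,3]
    return K[n]@np.c_[R.T,-R.T@t]
def tri(s,t):
    X=cv2.triangulatePoints(P("side"),P("top"),px("side",s).reshape(2,1),px("top",t).reshape(2,1))
    X=X[:3,0]/X[3,0]
    e=[np.linalg.norm((lambda q:q[:2]/q[2])(P(n)@np.r_[X,1])-px(n,p)) for n,p in(("side",s),("top",t))]
    return X,max(e)
def plane(n,p,z,raw=False):
    q=np.array(p,float) if raw else px(n,p)
    d=T[n][:3,:3]@F@np.linalg.inv(K[n])@np.r_[q,1];o=T[n][:3,3]
    return o+d*(z-o[2])/d[2]
E
python3 - <<'E'
from h import *
np.set_printoptions(precision=4,suppress=True)
for k,s,t in [("pad",(218.5,283.5),(366.5,160)),("label",(284,491),(676,186)),("captip",(368,567),(752,138)),
 ("b1",(252,432),(598,196)),("b2",(210,477),(636,250)),("b3",(352,500),(700,131)),("b4",(318,545),(738,182)),
 ("scrA",(147,107),(102,54)),("scrA'",(236,93),(102,54)),("scrB",(255,158),(214,67)),("scrC",(168,173),(202,182)),
 ("window",(191,128),(211,139)),("trigend",(94,98),(117,238)),("gripend",(30,70),(40,299)),("display",(180,55),(118,124))]:
    X,e=tri(s,t);print(k,X,round(e,2))
for t in[(598,196),(636,250),(700,131),(738,182),(620,183),(700,138),(732,183),(655,237)]:print("top z54",plane("top",t,.054))
for s in[(252,432),(210,477),(352,500),(318,545)]:print("side z54",plane("side",s,.054))
print(plane("top",(752,138),.027),plane("top",(366.5,160),.004),plane("side",(218.5,283.5),.004))
for t in[(102,54),(214,67),(202,182)]:print("scr",plane("top",t,.010))
for s in[(236,93),(255,158),(168,173),(147,107)]:print("scr s",plane("side",s,.010))
E
```

```text
pad [ 0.5737  0.0141 -0.0029] 0.46
label [ 0.5475 -0.228   0.0512] 0.03
captip [ 0.5852 -0.2944  0.0275] 0.55
b1 [ 0.5421 -0.1686  0.0454] 0.58
b2 [ 0.5    -0.1962  0.0496] 0.51
b3 [ 0.591  -0.2495  0.0453] 0.51
b4 [ 0.5523 -0.2765  0.0521] 1.17
scrA [0.6184 0.2329 0.0131] 18.3
scrA' [0.664  0.2277 0.0084] 0.48
scrB [0.6516 0.1364 0.0085] 0.48
scrC [0.5636 0.1444 0.0137] 2.68
window [0.5908 0.1255 0.0801] 0.37
trigend [0.5196 0.1964 0.0788] 1.05
gripend [0.4746 0.2542 0.0791] 0.7
display [0.6024 0.187  0.1111] 0.48
top z54 [ 0.5411 -0.1672  0.054 ]
top z54 [ 0.4992 -0.1952  0.054 ]
top z54 [ 0.5896 -0.2473  0.054 ]
top z54 [ 0.5498 -0.2753  0.054 ]
top z54 [ 0.5507 -0.1844  0.054 ]
top z54 [ 0.5842 -0.2472  0.054 ]
top z54 [ 0.5491 -0.2707  0.054 ]
top z54 [ 0.5088 -0.2101  0.054 ]
side z54 [ 0.5419 -0.1741  0.054 ]
side z54 [ 0.5005 -0.199   0.054 ]
side z54 [ 0.5901 -0.254   0.054 ]
side z54 [ 0.5543 -0.2781  0.054 ]
[ 0.5839 -0.2942  0.027 ] [0.5725 0.014  0.004 ] [0.5733 0.0085 0.004 ]
scr [0.6627 0.2275 0.01  ]
scr [0.6503 0.1364 0.01  ]
scr [0.5573 0.1468 0.01  ]
scr s [0.6646 0.2258 0.01  ]
scr s [0.6522 0.1347 0.01  ]
scr s [0.57   0.1461 0.01  ]
scr s [0.5769 0.2388 0.01  ]
```

```bash
cat > g.py <<'E'
import numpy as np
from bench import r
from scipy.spatial.transform import Rotation as R
np.set_printoptions(precision=4,suppress=True)
off=r.grip_point_offset
th=np.pi/4; G=np.array([.004,0,.082])      # grasp in bottle frame
Gd=R.from_matrix(np.array([[-np.sin(th),0,-np.cos(th)],[0,-1,0],[-np.cos(th),0,np.sin(th)]]).T.T) if 0 else None
z=-np.array([np.cos(th),0,np.sin(th)]);y=np.array([0,-1.,0]);Rt=np.c_[np.cross(y,z),y,z]  # tool axes in bottle frame
def bottle(o,zb,xb): return np.array(o),np.c_[xb,np.cross(zb,xb),zb]
def tool(b,back=0.):
    o,B=b; return o+B@(G+Rt[:,2]*(off-back)),R.from_matrix(B@Rt)
psi=.54;d=np.array([np.sin(psi),-np.cos(psi),0])
b0=bottle(np.array([.546,-.2235,.027])-.05*d,d,[0,0,1.])
sx=np.array([-np.sin(.145),-np.cos(.145),0]);padc=np.array([.573,.0125,.004])
b1=bottle(padc,np.array([0,0,1.]),-sx)
def rel(p,Rg):
    s=r.read_state();R0=R.from_quat(s["eef_rot"])
    print("t",s["time"],"at",s["ee_pos"],"goal",p)
    print("shift in tool axes/0.2:",R0.inv().apply(p-s["ee_pos"])/.2," turn/pi:",(R0.inv()*Rg).as_rotvec()/np.pi, "goal q",Rg.as_quat(),"w",s["width"],"gf",s["grip_force"],"F",s["ft_force"])
E
python3 - <<'E'
from g import *
p,q=tool(b0,.09);rel(p+[0,0,.0],q);print(q.as_matrix());print(tool(b0)[0],tool(b1))
E
```

```text
t 0.2 at [0.2252 0.5828 0.2221] goal [ 0.5884 -0.2942  0.0814]
shift in tool axes/0.2: [-3.2741 -3.4349  0.7065]  turn/pi: [-0.083   0.2407  0.1995] goal q [ 0.4554  0.8039  0.1886 -0.333 ] w 0.08701983132631887 gf 0.0 F [ 0.4485 -0.4708 -0.3515]
[[-0.3635  0.8577 -0.3635]
 [ 0.6065  0.5141  0.6065]
 [ 0.7071  0.     -0.7071]]
[ 0.5557 -0.2396  0.0178] (array([0.5717, 0.0034, 0.0728]), Rotation.from_matrix(array([[ 0.1022,  0.9895, -0.1022],
                            [ 0.6997, -0.1445, -0.6997],
                            [-0.7071,  0.    , -0.7071]])))
```

Call:
{"name": "play_rows", "arguments": {
  "claw": [0,0,0,0,0,0,0,0],
  "delta_pos": [
    [-0.16,-0.17,0],
    [-0.16,-0.17,0],
    [-0.16,-0.17,0],
    [-0.16,-0.17,0],
    [-0.16,-0.17,0],
    [-0.16,-0.17,0],
    [-0.16,-0.17,0],
    [-0.16,-0.17,0]
  ],
  "delta_rot": [
    [0,0,0],
    [0,0,0],
    [0,0,0],
    [0,0,0],
    [0,0,0],
    [0,0,0],
    [0,0,0],
    [0,0,0]
  ],
  "squeeze": 40
}}

```text
time: 1.0
ee_pos: [0.3664, 0.2351, 0.2226]
eef_rot: [0.183, 0.983, 0.0, 0.0]
ft_force: [1.3, 0.2, -0.6]
width: 0.0867
grip_force: 0.0
```

Call:
{"name": "play_rows", "arguments": {
  "claw": [0,0,0,0,0,0,0,0],
  "delta_pos": [
    [-0.16,-0.17,0],
    [-0.16,-0.17,0],
    [-0.16,-0.17,0],
    [-0.16,-0.17,0],
    [-0.16,-0.17,0],
    [-0.16,-0.17,0],
    [-0.16,-0.17,0],
    [-0.16,-0.17,0]
  ],
  "delta_rot": [
    [0,0,0],
    [0,0,0],
    [0,0,0],
    [0,0,0],
    [0,0,0],
    [0,0,0],
    [0,0,0],
    [0,0,0]
  ]
}}

```text
time: 1.8
ee_pos: [0.5071, -0.1108, 0.2228]
eef_rot: [0.183, 0.983, 0.0, 0.0]
ft_force: [1.1, -0.0, -0.7]
width: 0.0869
grip_force: 0.0
```

Call:
{"name": "play_rows", "arguments": {
  "claw": [0,0,0,0,0],
  "delta_pos": [
    [-0.16,-0.17,0],
    [-0.16,-0.17,0],
    [-0.16,-0.17,0],
    [-0.16,-0.17,0],
    [0,0,0]
  ],
  "delta_rot": [
    [0,0,0],
    [0,0,0],
    [0,0,0],
    [0,0,0],
    [0,0,0]
  ]
}}

```text
time: 2.3
ee_pos: [0.576, -0.2885, 0.2207]
eef_rot: [0.187, 0.982, -0.002, -0.001]
ft_force: [-1.1, 1.0, -0.0]
width: 0.087
grip_force: 0.0
```

```bash
python3 -c "
from g import *
p,q=tool(b0,.09);rel(p,q);print(r.read_state()['joint_positions'])"
```

```text
t 2.3 at [ 0.576  -0.2885  0.2207] goal [ 0.5884 -0.2942  0.0814]
shift in tool axes/0.2: [-0.0693 -0.0003  0.6964]  turn/pi: [-0.0834  0.2407  0.1969] goal q [ 0.4554  0.8039  0.1886 -0.333 ] w 0.08697934355624404 gf 0.0 F [-1.1234  0.9971 -0.0481]
[-0.1515  0.4487  0.7516  1.4408 -0.3017  1.3727  1.8051]
```

Call:
{"name": "play_rows", "arguments": {
  "claw": [0,0,0,0,0,0,0,0],
  "delta_pos": [
    [0,0,0],
    [0,0,0],
    [0,0,0],
    [0,0,0],
    [0,0,0],
    [0,0,0],
    [0,0,0],
    [0,0,0]
  ],
  "delta_rot": [
    [-0.012,0.0345,0.028],
    [-0.012,0.0345,0.028],
    [-0.012,0.0345,0.028],
    [-0.012,0.0345,0.028],
    [-0.012,0.0345,0.028],
    [-0.012,0.0345,0.028],
    [-0.012,0.0345,0.028],
    [0,0,0]
  ]
}}

```text
time: 3.1
ee_pos: [0.5674, -0.2743, 0.1913]
eef_rot: [0.398, 0.855, 0.155, -0.295]
ft_force: [0.2, -0.4, -0.1]
width: 0.0873
grip_force: 0.0
```

```bash
python3 -c "
from g import *
p,q=tool(b0,.09);rel(p,q);print(r.read_state()['joint_positions'])"
```

```text
t 3.1 at [ 0.5674 -0.2743  0.1913] goal [ 0.5884 -0.2942  0.0814]
shift in tool axes/0.2: [-0.457   0.0012  0.3373]  turn/pi: [-0.0245  0.0329  0.0417] goal q [ 0.4554  0.8039  0.1886 -0.333 ] w 0.08729132678991597 gf 0.0 F [ 0.1905 -0.3503 -0.082 ]
[ 0.3999  0.8996  0.2663  0.8502 -0.4346  2.0574  1.2621]
```

```bash
sed -i 's#^th=np.pi/4; G=.*#th=np.radians(32); G=np.array([.004,0,.072])#; /^Gd=/d' g.py; python3 -c "
from g import *
p,q=tool(b0,.07);rel(p,q);print(tool(b0)[0]);print(R.from_quat(r.read_state()['eef_rot']).as_matrix()[:,2])"
```

```text
t 3.1 at [ 0.5674 -0.2743  0.1913] goal [ 0.5713 -0.2657  0.0745]
shift in tool axes/0.2: [-0.3514  0.0248  0.468 ]  turn/pi: [-0.0196 -0.0392  0.0442] goal q [ 0.4738  0.8364  0.1359 -0.2398] w 0.08729132678991597 gf 0.0 F [ 0.1905 -0.3503 -0.082 ]
[ 0.5522 -0.2339  0.0151]
[-0.3812  0.5002 -0.7775]
```

Call:
{"name": "play_rows", "arguments": {
  "claw": [0,0,0],
  "delta_pos": [
    [0,0,0],
    [0,0,0],
    [0,0,0]
  ],
  "delta_rot": [
    [-0.01,-0.02,0.022],
    [-0.01,-0.02,0.022],
    [0,0,0]
  ]
}}

```text
time: 3.4
ee_pos: [0.5673, -0.2774, 0.1976]
eef_rot: [0.476, 0.838, 0.133, -0.232]
ft_force: [-0.1, 0.1, 0.2]
width: 0.087
grip_force: 0.0
```

```bash
python3 -c "
from g import *
p,q=tool(b0,.07);rel(p,q);print(r.read_state()['joint_positions'])"
```

```text
t 3.4 at [ 0.5673 -0.2774  0.1976] goal [ 0.5713 -0.2657  0.0745]
shift in tool axes/0.2: [-0.2825  0.0468  0.5483]  turn/pi: [ 0.0009  0.0056 -0.0009] goal q [ 0.4738  0.8364  0.1359 -0.2398] w 0.0869987121920428 gf 0.0 F [-0.1385  0.1196  0.218 ]
[ 0.3536  0.7665  0.3271  1.0152 -0.442   1.89    1.1557]
```

Call:
{"name": "play_rows", "arguments": {
  "claw": [0,0,0,0,0],
  "delta_pos": [
    [-0.07,0.012,0.137],
    [-0.07,0.012,0.137],
    [-0.07,0.012,0.137],
    [-0.07,0.012,0.137],
    [0,0,0]
  ],
  "delta_rot": [
    [0,0,0],
    [0,0,0],
    [0,0,0],
    [0,0,0],
    [0,0,0]
  ]
}}

```text
time: 3.9
ee_pos: [0.5693, -0.2622, 0.0679]
eef_rot: [0.474, 0.837, 0.133, -0.239]
ft_force: [-0.4, -0.0, 0.4]
width: 0.0872
grip_force: 0.0
```

```bash
python3 -c "
from g import *
p,q=tool(b0);rel(p,q);print(r.read_state()['joint_positions'])
import cv2
c=r.camera('top')['pixels'][170:290,330:490];cv2.imwrite('pics/t2.png',cv2.cvtColor(cv2.resize(c,None,fx=4,fy=4),cv2.COLOR_RGB2BGR))"
```

```text
t 3.9 at [ 0.5693 -0.2622  0.0679] goal [ 0.5522 -0.2339  0.0151]
shift in tool axes/0.2: [0.002  0.0007 0.3113]  turn/pi: [-0.0012  0.0016 -0.0004] goal q [ 0.4738  0.8364  0.1359 -0.2398] w 0.08716766393518735 gf 0.0 F [-0.399  -0.0023  0.3864]
[ 0.3368  0.8584  0.3005  1.143  -0.4481  1.6907  1.2022]
```

View pics/t2.png

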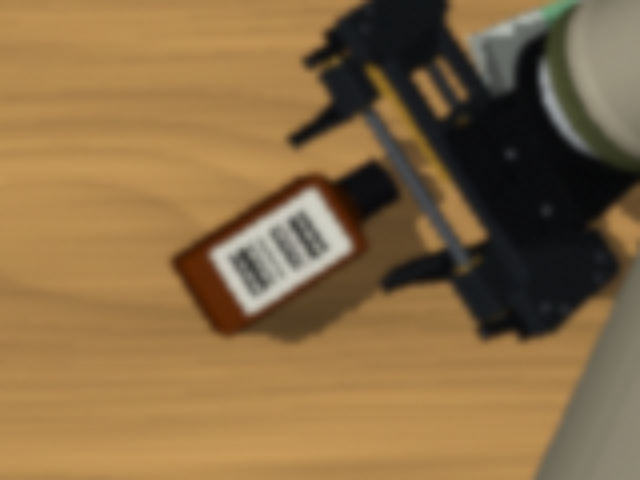

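The fingers straddle the bottle squarely: their tips are at (300,137) and (388,285) in the crop, and their midpoint lies on the bottle's axis. I'll go in and close.

Call:
{"name": "play_rows", "arguments": {
  "claw": [0,0,0,0,0,1,1,1],
  "delta_pos": [
    [0,0,0.1],
    [0,0,0.1],
    [0,0,0.08],
    [0,0,0.03],
    [0,0,0],
    [0,0,0],
    [0,0,0],
    [0,0,0]
  ],
  "delta_rot": [
    [0,0,0],
    [0,0,0],
    [0,0,0],
    [0,0,0],
    [0,0,0],
    [0,0,0],
    [0,0,0],
    [0,0,0]
  ],
  "squeeze": 40
}}

```text
time: 4.75
ee_pos: [0.5547, -0.2366, 0.0192]
eef_rot: [0.475, 0.837, 0.133, -0.235]
ft_force: [0.4, 0.4, -0.3]
width: 0.0705
grip_force: 0.0
```

Call:
{"name": "play_rows", "arguments": {
  "claw": [1,1,1],
  "delta_pos": [
    [0,0,0],
    [0,0,0],
    [0,0,0]
  ],
  "delta_rot": [
    [0,0,0],
    [0,0,0],
    [0,0,0]
  ]
}}

```text
time: 5.05
ee_pos: [0.5538, -0.2367, 0.0187]
eef_rot: [0.476, 0.837, 0.133, -0.235]
ft_force: [-2.2, -2.8, 3.3]
width: 0.0538
grip_force: 39.8
```

```bash
python3 -c "
from g import *
p,q=tool(b0);rel(p,q);print(r.read_state()['joint_positions'])"
```

```text
t 5.05 at [ 0.5538 -0.2367  0.0187] goal [ 0.5522 -0.2339  0.0151]
shift in tool axes/0.2: [0.0047 0.0004 0.0237]  turn/pi: [-0.0002  0.0036 -0.0009] goal q [ 0.4738  0.8364  0.1359 -0.2398] w 0.05375201313303484 gf 39.828549390658736 F [-2.1585 -2.8462  3.299 ]
[ 0.3114  0.8471  0.2846  1.2711 -0.4506  1.5673  1.2168]
```

```bash
cat >> g.py <<'E'
import os
def save():
    s=r.read_state();M=R.from_quat(s["eef_rot"]).as_matrix();y=-M[:,1];y[2]=0;y/=np.linalg.norm(y)
    x=np.array([0,0,1.]);zb=np.cross(x,y);B=np.c_[x,y,zb]
    gp=s["ee_pos"]-off*M[:,2]; o=b0[0].copy(); o=o+y*np.dot(gp-o,y); o[2]=.027
    np.savez("grasp.npz",Rt=B.T@M,t=B.T@(s["ee_pos"]-o)); print("zb",zb,"gp in bottle",B.T@(gp-o))
def held(b):  # tool pose for bottle pose b
    k=np.load("grasp.npz");return b[0]+b[1]@k["t"],R.from_matrix(b[1]@k["Rt"])
def bnow():
    k=np.load("grasp.npz");s=r.read_state();B=R.from_quat(s["eef_rot"]).as_matrix()@k["Rt"].T
    return s["ee_pos"]-B@k["t"],B
E
python3 -c "
from g import *
save()
print(bnow()); M=R.from_quat(r.read_state()['eef_rot']).as_matrix();print('up',M.T@[0,0,1])
sx=d
rel(*held(bottle([.55,-.15,.08],np.array([0,0,1.]),-d)))"
```

```text
zb [ 0.5124 -0.8588  0.    ] gp in bottle [ 0.0077 -0.      0.0751]
(array([ 0.5204, -0.1806,  0.027 ]), array([[ 0.    , -0.8588,  0.5124],
       [-0.    , -0.5124, -0.8588],
       [ 1.    ,  0.    ,  0.    ]]))
up [ 0.5204 -0.0019 -0.8539]
t 5.05 at [ 0.5538 -0.2367  0.0187] goal [ 0.5542 -0.1571  0.1454]
shift in tool axes/0.2: [ 0.6207  0.2045 -0.3638]  turn/pi: [-0.0007 -0.5     0.0001] goal q [ 0.4304  0.7582 -0.2418  0.4259] w 0.05375201313303484 gf 39.828549390658736 F [-2.1585 -2.8462  3.299 ]
```

Call:
{"name": "play_rows", "arguments": {
  "claw": [1,1,1,1,1],
  "delta_pos": [
    [0.05,0,-0.08],
    [0.09,0,-0.14],
    [0.09,0,-0.14],
    [0.09,0,-0.14],
    [0,0,0]
  ],
  "delta_rot": [
    [0,0,0],
    [0,0,0],
    [0,0,0],
    [0,0,0],
    [0,0,0]
  ]
}}

```text
time: 5.55
ee_pos: [0.5552, -0.2345, 0.1431]
eef_rot: [0.475, 0.838, 0.134, -0.231]
ft_force: [0.5, -0.3, -2.9]
width: 0.0537
grip_force: 39.8
```

Call:
{"name": "play_rows", "arguments": {
  "claw": [1,1,1,1,1,1,1],
  "delta_pos": [
    [0,0,0],
    [0,0,0],
    [0,0,0],
    [0,0,0],
    [0,0,0],
    [0,0,0],
    [0,0,0]
  ],
  "delta_rot": [
    [0,-0.045,0],
    [0,-0.045,0],
    [0,-0.045,0],
    [0,-0.045,0],
    [0,-0.045,0],
    [0,-0.045,0],
    [0,0,0]
  ]
}}

```text
time: 6.25
ee_pos: [0.5509, -0.2288, 0.1351]
eef_rot: [0.485, 0.861, -0.074, 0.129]
ft_force: [-0.3, 0.8, -4.5]
width: 0.0537
grip_force: 39.8
```

```bash
python3 -c "
from g import *
print(bnow());print(r.read_state()['joint_positions'])
rel(*held(bottle([.573,.0125,.014],np.array([0,0,1.]),-sx)))
rel(*held(bottle([.55,-.15,.08],np.array([0,0,1.]),-d)))"
```

```text
(array([ 0.5252, -0.1865,  0.0916]), array([[-0.3882, -0.8548,  0.3445],
       [ 0.6409, -0.519 , -0.5655],
       [ 0.6622,  0.0013,  0.7493]]))
[-0.1905  0.1834  0.4153  1.8923  0.1877  0.884   0.6509]
t 6.25 at [ 0.5509 -0.2288  0.1351] goal [0.5718 0.0043 0.0794]
shift in tool axes/0.2: [ 0.9827  0.6937 -0.014 ]  turn/pi: [ 0.1374 -0.2207  0.1778] goal q [ 0.6601  0.5696 -0.3708  0.3199] w 0.05367789004844525 gf 39.835132224834524 F [-0.2796  0.7643 -4.4672]
t 6.25 at [ 0.5509 -0.2288  0.1351] goal [ 0.5542 -0.1571  0.1454]
shift in tool axes/0.2: [ 0.2693  0.1999 -0.1376]  turn/pi: [ 0.0006 -0.2304  0.0021] goal q [ 0.4304  0.7582 -0.2418  0.4259] w 0.05367789004844525 gf 39.835132224834524 F [-0.2796  0.7643 -4.4672]
```

Call:
{"name": "play_rows", "arguments": {
  "claw": [1,1,1,1,1,1,1,1],
  "delta_pos": [
    [0.135,0.1,-0.07],
    [0.135,0.1,-0.07],
    [0,0,0],
    [0,0,0],
    [0,0,0],
    [0,0,0],
    [0,0,0],
    [0,0,0]
  ],
  "delta_rot": [
    [0,0,0],
    [0,0,0],
    [0,-0.046,0],
    [0,-0.046,0],
    [0,-0.046,0],
    [0,-0.046,0],
    [0,-0.046,0],
    [0,0,0]
  ]
}}

```text
time: 7.05
ee_pos: [0.5532, -0.1624, 0.1439]
eef_rot: [0.438, 0.772, -0.234, 0.396]
ft_force: [0.3, 0.3, -4.1]
width: 0.0536
grip_force: 39.8
```

```bash
python3 -c "
from g import *
print(bnow());print(r.read_state()['joint_positions'])
rel(*held(bottle([.55,-.15,.0],np.array([0,0,1.]),-d)))"
```

```text
(array([ 0.546 , -0.152 ,  0.0793]), array([[-0.507 , -0.8607,  0.0464],
       [ 0.8593, -0.509 , -0.0501],
       [ 0.0667,  0.0145,  0.9977]]))
[-0.5961  0.1711  0.2952  2.2185  1.2036  0.9677 -0.6142]
t 7.05 at [ 0.5532 -0.1624  0.1439] goal [ 0.5542 -0.1571  0.0654]
shift in tool axes/0.2: [0.3324 0.0238 0.2096]  turn/pi: [-0.0041 -0.0212  0.0028] goal q [ 0.4304  0.7582 -0.2418  0.4259] w 0.053611751787544557 gf 39.83665981621016 F [ 0.2772  0.3373 -4.109 ]
```

Call:
{"name": "play_rows", "arguments": {
  "claw": [1,1,1],
  "delta_pos": [
    [0,0,0],
    [0,0,0],
    [0,0,0]
  ],
  "delta_rot": [
    [-0.004,-0.021,0.003],
    [0,0,0],
    [0,0,0]
  ]
}}

```text
time: 7.35
ee_pos: [0.5544, -0.1648, 0.1464]
eef_rot: [0.433, 0.758, -0.241, 0.424]
ft_force: [0.1, -0.0, -3.8]
width: 0.0537
grip_force: 39.8
```

```bash
python3 -c "
from g import *
print(bnow());print(r.read_state()['joint_positions'])
rel(*held(bottle([.55,-.15,.004],np.array([0,0,1.]),-d)))
import cv2
c=r.camera('side')['pixels'][150:310,220:420];cv2.imwrite('pics/s2.png',cv2.cvtColor(cv2.resize(c,None,fx=3.5,fy=3.5),cv2.COLOR_RGB2BGR))"
```

```text
(array([ 0.5501, -0.1573,  0.0811]), array([[-0.51  , -0.8602,  0.0001],
       [ 0.8602, -0.51  , -0.0058],
       [ 0.0051, -0.0028,  1.    ]]))
[-0.6146  0.1919  0.2942  2.2414  1.2794  0.9931 -0.7165]
t 7.35 at [ 0.5544 -0.1648  0.1464] goal [ 0.5542 -0.1571  0.0694]
shift in tool axes/0.2: [0.3456 0.018  0.1737]  turn/pi: [-0.0008 -0.0016 -0.0016] goal q [ 0.4304  0.7582 -0.2418  0.4259] w 0.05366323810929003 gf 39.833780517219566 F [ 0.0854 -0.0418 -3.8271]
```

View pics/s2.png

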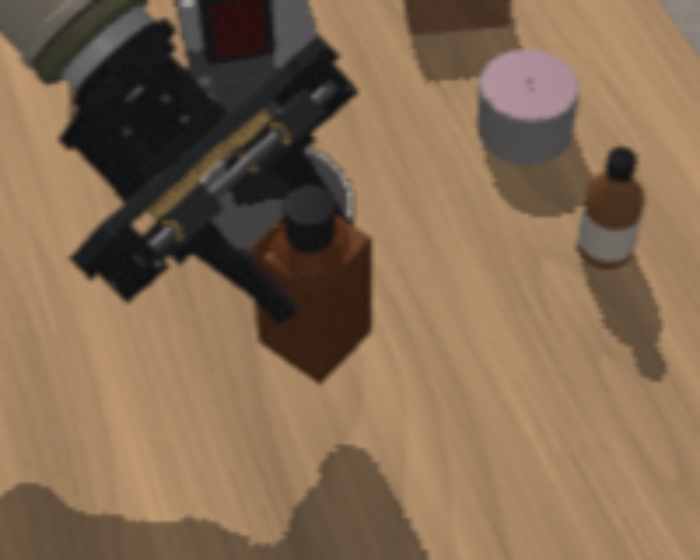

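The bottle hangs upright in the crop, with its cap at (310,215) and its lowest corner at (320,380). The label is hidden on the gripper's side, as wanted. I'll set it down here and regrasp it from above.

Call:
{"name": "play_rows", "arguments": {
  "claw": [1,1,1,1,1,1],
  "delta_pos": [
    [0.1,0,0.06],
    [0.1,0,0.06],
    [0.07,0,0.043],
    [0.03,0,0.018],
    [0.02,0,0.012],
    [0,0,0]
  ],
  "delta_rot": [
    [0,0,0],
    [0,0,0],
    [0,0,0],
    [0,0,0],
    [0,0,0],
    [0,0,0]
  ]
}}

```text
time: 8.0
ee_pos: [0.5549, -0.1635, 0.0719]
eef_rot: [0.433, 0.757, -0.24, 0.426]
ft_force: [-0.5, -0.7, -3.2]
width: 0.054
grip_force: 39.8
```

```bash
python3 -c "
from g import *
print(bnow());print(r.read_state()['joint_positions'])
rel(*held(bottle([.55,-.157,.0],np.array([0,0,1.]),-d)))"
```

```text
(array([ 0.5509, -0.1561,  0.0065]), array([[-0.5118, -0.8591, -0.0032],
       [ 0.8591, -0.5118, -0.0039],
       [ 0.0017, -0.0048,  1.    ]]))
[-0.6107  0.3768  0.2898  2.2573  1.3715  0.9149 -0.9405]
t 8.0 at [ 0.5549 -0.1635  0.0719] goal [ 0.5542 -0.1641  0.0654]
shift in tool axes/0.2: [ 0.0272 -0.0045  0.0179]  turn/pi: [ 0.0001 -0.0006 -0.0018] goal q [ 0.4304  0.7582 -0.2418  0.4259] w 0.05404249557456502 gf 39.834223670186475 F [-0.5288 -0.7041 -3.2368]
```

Call:
{"name": "play_rows", "arguments": {
  "claw": [1,1,1,1,1,1],
  "delta_pos": [
    [0.008,0,0.005],
    [0.006,0,0.004],
    [0.004,0,0.003],
    [0.004,0,0.003],
    [0.004,0,0.003],
    [0,0,0]
  ],
  "delta_rot": [
    [0,0,0],
    [0,0,0],
    [0,0,0],
    [0,0,0],
    [0,0,0],
    [0,0,0]
  ]
}}

```text
time: 8.6
ee_pos: [0.5553, -0.164, 0.0671]
eef_rot: [0.433, 0.756, -0.241, 0.428]
ft_force: [-8.5, 5.5, 14.3]
width: 0.0537
grip_force: 39.9
```

Call:
{"name": "play_rows", "arguments": {
  "claw": [1,0.3,0.1,0,0,0],
  "delta_pos": [
    [-0.004,0,-0.0025],
    [0,0,0],
    [0,0,0],
    [0,0,0],
    [0,0,0],
    [0,0,0]
  ],
  "delta_rot": [
    [0,0,0],
    [0,0,0],
    [0,0,0],
    [0,0,0],
    [0,0,0],
    [0,0,0]
  ]
}}

```text
time: 9.2
ee_pos: [0.5548, -0.1636, 0.0662]
eef_rot: [0.432, 0.758, -0.24, 0.426]
ft_force: [-0.0, 1.0, -1.0]
width: 0.0832
grip_force: 0.0
```

Call:
{"name": "play_rows", "arguments": {
  "claw": [0,0,0,0,0,0],
  "delta_pos": [
    [0,0,-0.1],
    [0,0,-0.15],
    [0,0,-0.15],
    [0,0,-0.15],
    [0,0,-0.1],
    [0,0,0]
  ],
  "delta_rot": [
    [0,0,0],
    [0,0,0],
    [0,0,0],
    [0,0,0],
    [0,0,0],
    [0,0,0]
  ]
}}

```text
time: 9.8
ee_pos: [0.4983, -0.0659, 0.135]
eef_rot: [0.432, 0.758, -0.238, 0.427]
ft_force: [0.8, -0.8, -0.0]
width: 0.0873
grip_force: 0.0
```

```bash
python3 -c "
from g import *
import cv2
s=r.read_state();print(s['ee_pos'],R.from_quat(s['eef_rot']).as_matrix(),s['joint_positions'],s['width'])
c=r.camera('side')['pixels'][185:310,240:400];cv2.imwrite('pics/a.png',cv2.cvtColor(cv2.resize(c,None,fx=3,fy=3),cv2.COLOR_RGB2BGR))
c=r.camera('top')['pixels'][180:280,300:440];cv2.imwrite('pics/b.png',cv2.cvtColor(cv2.resize(c,None,fx=3,fy=3),cv2.COLOR_RGB2BGR))
a=cv2.imread('pics/a.png');b=cv2.imread('pics/b.png')
o=np.zeros((375,900,3),np.uint8);o[:,:480]=a;o[:300,480:]=b;cv2.imwrite('pics/c1.png',cv2.resize(o,(800,333)))"
```

```text
[ 0.4983 -0.0659  0.135 ] [[-0.2629  0.858   0.4413]
 [ 0.4513  0.5136 -0.7298]
 [-0.8528  0.0073 -0.5222]] [-0.78    0.1801  0.1641  2.2865  1.1315  1.1741 -0.8323] 0.08728237596391566
```

View pics/c1.png

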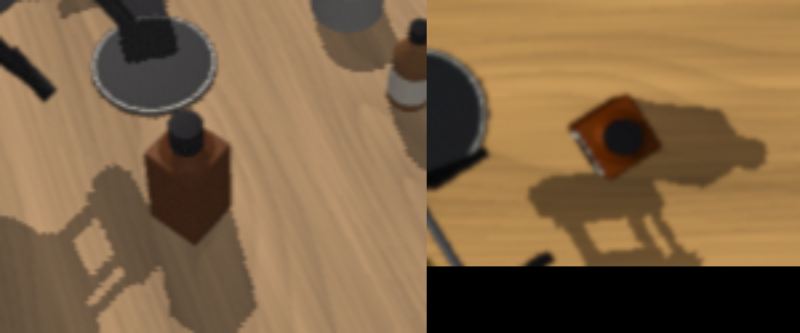

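The bottle stands free and upright. Its cap top is near side pixel (310,230) and top pixel (374,231), and the white label edge faces −d, as intended. Next I'll raise the arm, point the tool down, and measure the cap.

Call:
{"name": "play_rows", "arguments": {
  "claw": [0,0,0],
  "delta_pos": [
    [-0.145,0,-0.09],
    [-0.145,0,-0.09],
    [-0.145,0,-0.09]
  ],
  "delta_rot": [
    [0,0,0],
    [0,0,0],
    [0,0,0]
  ]
}}

```text
time: 10.2
ee_pos: [0.4968, -0.0696, 0.2369]
eef_rot: [0.433, 0.757, -0.241, 0.426]
ft_force: [0.6, -0.1, -0.6]
width: 0.0872
grip_force: 0.0
```

Call:
{"name": "play_rows", "arguments": {
  "claw": [0,0,0,0,0,0,0,0],
  "delta_pos": [
    [0,0,0],
    [0,0,0],
    [0,0,0],
    [0,0,0],
    [0,0,0],
    [0,0,0],
    [0,0,0],
    [0,0,0]
  ],
  "delta_rot": [
    [0,0.0465,0],
    [0,0.0465,0],
    [0,0.0465,0],
    [0,0.0465,0],
    [0,0.0465,0],
    [0,0.0465,0],
    [0,0.0465,0],
    [0,0,0]
  ]
}}

```text
time: 11.0
ee_pos: [0.4977, -0.0727, 0.236]
eef_rot: [0.498, 0.867, 0.002, -0.0]
ft_force: [-0.4, -0.7, 0.1]
width: 0.0868
grip_force: 0.0
```

```bash
cat >> g.py <<'E'
def down(p,yaw): # tool y heading yaw (rad)
    y=np.array([np.cos(yaw),np.sin(yaw),0]);z=np.array([0,0,-1.]);rel(np.array(p),R.from_matrix(np.c_[np.cross(y,z),y,z]))
E
python3 - <<'E'
from g import *
import h
h.px=lambda n,p:np.array(p,float)
sc=900/800/3
print(h.tri((240+186*sc,185+118*sc),(300+(624*1.125-480)/3,180+137*1.125/3)))
down([.551,-.156,.2],np.arctan2(.5124,.8588)); print(r.read_state()['joint_positions'])
E
```

```text
(array([ 0.5525, -0.157 ,  0.1396]), np.float64(0.7569363502919091))
t 11.1 at [ 0.4968 -0.0701  0.2353] goal [ 0.551 -0.156  0.2  ]
shift in tool axes/0.2: [-0.5071  0.0156  0.1778]  turn/pi: [ 0.0004  0.0008 -0.0019] goal q [0.4938 0.8696 0.     0.    ] w 0.0870420652325924 gf 0.0 F [0.3919 1.5231 0.0461]
[-0.5793  0.0315  0.649   1.7928 -0.0182  1.3211  0.6058]
```

Call:
{"name": "play_rows", "arguments": {
  "claw": [0,0,0,0,0,0,0,0],
  "delta_pos": [
    [-0.17,0.006,0],
    [-0.17,0.005,0],
    [-0.17,0.005,0],
    [0,0,0],
    [0,0,0.15],
    [0,0,0.15],
    [0,0,0.1],
    [0,0,0]
  ],
  "delta_rot": [
    [0,0,-0.002],
    [0,0,0],
    [0,0,0],
    [0,0,0],
    [0,0,0],
    [0,0,0],
    [0,0,0],
    [0,0,0]
  ]
}}

```text
time: 11.9
ee_pos: [0.5503, -0.1518, 0.1533]
eef_rot: [0.491, 0.871, 0.0, -0.001]
ft_force: [0.1, 0.6, 0.7]
width: 0.0873
grip_force: 0.0
```

```bash
python3 - <<'E'
from g import *
down([.5515,-.1565,.0715],np.arctan2(.5124,.8588)); print(r.read_state()['joint_positions'])
E
```

```text
t 11.9 at [ 0.5503 -0.1518  0.1533] goal [ 0.5515 -0.1565  0.0715]
shift in tool axes/0.2: [-0.0245 -0.0068  0.4088]  turn/pi: [-0.0002 -0.0009  0.0019] goal q [0.4938 0.8696 0.     0.    ] w 0.08726325303714368 gf 0.0 F [0.1496 0.6365 0.6941]
[-0.4047  0.3103  0.7153  1.7287 -0.2194  1.1864  0.9144]
```

Call:
{"name": "play_rows", "arguments": {
  "claw": [0,0,0,0,0,1,1,1],
  "delta_pos": [
    [-0.022,-0.006,0],
    [0,0,0.14],
    [0,0,0.14],
    [0,0,0.125],
    [0,0,0],
    [0,0,0],
    [0,0,0],
    [0,0,0]
  ],
  "delta_rot": [
    [0,0,0.002],
    [0,0,0],
    [0,0,0],
    [0,0,0],
    [0,0,0],
    [0,0,0],
    [0,0,0],
    [0,0,0]
  ],
  "squeeze": 30
}}

```text
time: 12.7
ee_pos: [0.5551, -0.158, 0.077]
eef_rot: [0.495, 0.869, 0.003, 0.002]
ft_force: [0.8, -0.3, 0.1]
width: 0.0708
grip_force: 0.0
```

Call:
{"name": "play_rows", "arguments": {
  "claw": [1,1,1],
  "delta_pos": [
    [0,0,0],
    [0,0,0],
    [0,0,0]
  ],
  "delta_rot": [
    [0,0,0],
    [0,0,0],
    [0,0,0]
  ]
}}

```text
time: 13.0
ee_pos: [0.5541, -0.1582, 0.0758]
eef_rot: [0.495, 0.869, 0.002, 0.001]
ft_force: [-2.1, -0.6, 5.3]
width: 0.054
grip_force: 29.7
```

```bash
python3 - <<'E'
from g import *
down([.573,.0125,.12],-.145); print(r.read_state()['joint_positions'])
E
```

```text
t 13.0 at [ 0.5541 -0.1582  0.0758] goal [0.573  0.0125 0.12  ]
shift in tool axes/0.2: [ 0.6856  0.5178 -0.2183]  turn/pi: [ 0.0015 -0.0006  0.2167] goal q [0.7565 0.654  0.     0.    ] w 0.05396200666218913 gf 29.71634639427066 F [-2.1479 -0.557   5.3176]
[-0.3563  0.4124  0.6828  1.7926 -0.3021  1.0389  0.9758]
```

Call:
{"name": "play_rows", "arguments": {
  "claw": [1,1,1,1,1,1,1,1],
  "delta_pos": [
    [0,0,-0.08],
    [0,0,-0.12],
    [0,0,-0.1],
    [0.16,0.12,0],
    [0.16,0.12,0],
    [0.16,0.12,0],
    [0.16,0.12,0],
    [0,0,0]
  ],
  "delta_rot": [
    [0,0,0],
    [0,0,0],
    [0,0,0],
    [0,0,0],
    [0,0,0],
    [0,0,0],
    [0,0,0],
    [0,0,0]
  ]
}}

```text
time: 13.8
ee_pos: [0.5714, 0.0088, 0.1362]
eef_rot: [0.491, 0.871, 0.003, 0.0]
ft_force: [-0.3, 0.7, -4.0]
width: 0.054
grip_force: 29.7
```

Call:
{"name": "play_rows", "arguments": {
  "claw": [1,1,1,1,1,1],
  "delta_pos": [
    [0,0,0],
    [0,0,0],
    [0,0,0],
    [0,0,0],
    [0,0,0],
    [0,0,0]
  ],
  "delta_rot": [
    [0,0,0.0435],
    [0,0,0.0435],
    [0,0,0.0435],
    [0,0,0.0435],
    [0,0,0.0435],
    [0,0,0]
  ]
}}

```text
time: 14.4
ee_pos: [0.5709, 0.0012, 0.1363]
eef_rot: [0.758, 0.652, 0.002, 0.0]
ft_force: [0.3, -0.1, -4.2]
width: 0.0542
grip_force: 29.7
```

```bash
python3 - <<'E'
from g import *
down([.5726,.0097,.0798],-.145); print(r.read_state()['joint_positions'])
E
```

```text
t 14.4 at [0.5709 0.0012 0.1363] goal [0.5726 0.0097 0.0798]
shift in tool axes/0.2: [0.0426 0.0009 0.2828]  turn/pi: [ 0.001  -0.001  -0.0013] goal q [0.7565 0.654  0.     0.    ] w 0.054187878154877 gf 29.716084711253643 F [ 0.2936 -0.1331 -4.1542]
[-0.7201  0.3378  0.7737  1.7545 -0.2597  1.1501 -0.0174]
```

Call:
{"name": "play_rows", "arguments": {
  "claw": [1,1,1,1,1,1],
  "delta_pos": [
    [0.042,0,0],
    [0,0,0.1],
    [0,0,0.1],
    [0,0,0.05],
    [0,0,0.01],
    [0,0,0]
  ],
  "delta_rot": [
    [0,0,0],
    [0.001,-0.001,-0.001],
    [0,0,0],
    [0,0,0],
    [0,0,0],
    [0,0,0]
  ]
}}

```text
time: 15.0
ee_pos: [0.5726, 0.0095, 0.0843]
eef_rot: [0.756, 0.655, 0.0, 0.0]
ft_force: [0.4, 0.2, -3.8]
width: 0.0536
grip_force: 29.7
```

```bash
python3 - <<'E'
from g import *
down([.5726,.0097,.0798],-.145)
E
```

```text
t 15.0 at [0.5726 0.0095 0.0843] goal [0.5726 0.0097 0.0798]
shift in tool axes/0.2: [0.0008 0.     0.0223]  turn/pi: [ 0.0001 -0.0001  0.0006] goal q [0.7565 0.654  0.     0.    ] w 0.05362920044234444 gf 29.7137544862926 F [ 0.3784  0.1692 -3.7796]
```

Call:
{"name": "play_rows", "arguments": {
  "claw": [1,1,1,1,1],
  "delta_pos": [
    [0,0,0.008],
    [0,0,0.006],
    [0,0,0.005],
    [0,0,0.003],
    [0,0,0]
  ],
  "delta_rot": [
    [0,0,0],
    [0,0,0],
    [0,0,0],
    [0,0,0],
    [0,0,0]
  ]
}}

```text
time: 15.5
ee_pos: [0.5726, 0.0094, 0.08]
eef_rot: [0.756, 0.654, 0.0, 0.0]
ft_force: [-2.6, -0.3, 1.3]
width: 0.0541
grip_force: 29.7
```

Call:
{"name": "play_rows", "arguments": {
  "claw": [0.3,0.1,0,0,0,0,0,0],
  "delta_pos": [
    [0,0,0],
    [0,0,0],
    [0,0,0],
    [0,0,0],
    [0,0,-0.1],
    [0,0,-0.2],
    [0,0,-0.2],
    [0,0,-0.2]
  ],
  "delta_rot": [
    [0,0,0],
    [0,0,0],
    [0,0,0],
    [0,0,0],
    [0,0,0],
    [0,0,0],
    [0,0,0],
    [0,0,0]
  ]
}}

```text
time: 16.3
ee_pos: [0.5722, 0.0093, 0.2211]
eef_rot: [0.756, 0.654, 0.0, 0.0]
ft_force: [1.0, 1.1, -0.1]
width: 0.0864
grip_force: 0.0
```

Call:
{"name": "play_rows", "arguments": {
  "claw": [0,0,0,0],
  "delta_pos": [
    [0,-0.2,-0.05],
    [0,-0.2,0],
    [0,-0.2,0],
    [0,0,0]
  ],
  "delta_rot": [
    [0,0,0],
    [0,0,0],
    [0,0,0],
    [0,0,0]
  ]
}}

```text
time: 16.7
ee_pos: [0.4503, 0.0273, 0.23]
eef_rot: [0.756, 0.655, 0.002, -0.002]
ft_force: [0.9, -0.6, 0.6]
width: 0.087
grip_force: 0.0
```

```bash
python3 - <<'E'
import cv2,numpy as np
from bench import r
a=r.camera('side')['pixels'][105:255,225:335];b=r.camera('top')['pixels'][160:290,165:335]
o=np.zeros((450,330+510,3),np.uint8);o[:,:330]=cv2.resize(a,None,fx=3,fy=3,interpolation=2);o[:390,330:]=cv2.resize(b,None,fx=3,fy=3,interpolation=2)
cv2.imwrite('pics/c2.png',cv2.cvtColor(o[:,:800],cv2.COLOR_RGB2BGR))
E
```

```text
(no output)
```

View pics/c2.png

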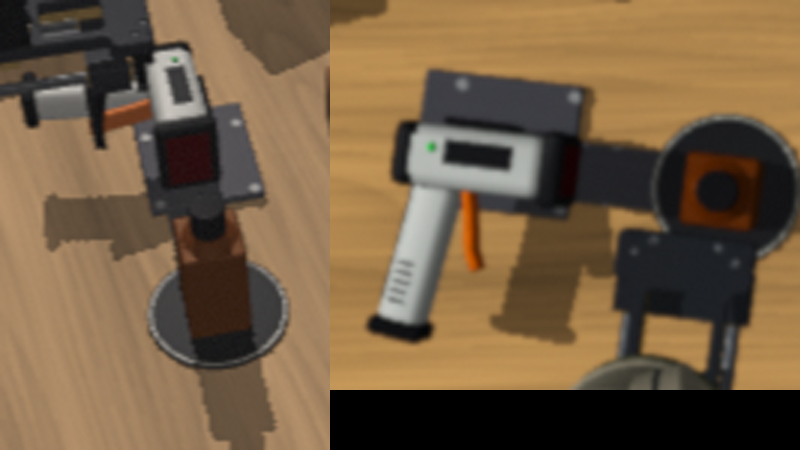

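Bottle on the pad: the top crop shows it centred within the rim, at (719,190) against the pad centre (725,187), and square to the scanner; the side crop shows it upright. Now I'll locate the trigger and the back of the grip.

```bash
python3 - <<'E'
from g import *
import h
w=np.array([.5895,.124]);sy=np.array([-sx[1],sx[0]])
for n,t,zz in[("grip back",(55,160),.08),("gb",(41,205),.08),("gb",(30,243),.08),("gb end",(18,285),.08),("grip front",(100,160),.08),("gf",(70,290),.08),("trig front",(113,165),.09),("tf",(118,205),.09),("tf",(122,230),.09),("tf",(123,238),.09)]:
    X=h.plane("top",t,zz);v=X[:2]-w;print(n,X,"scanner x,y from window",v@sx[:2],v@sy)
for sxx in (-.055-.0,):
  pass
X,e=h.tri((97,100),(121,238));print(X,e)
E
```

```text
grip back [0.5765 0.2431 0.08  ] scanner x,y from window -0.11594023106247894 -0.030050858164320796
gb [0.543  0.2535 0.08  ] scanner x,y from window -0.12147126798227403 -0.06469538567321508
gb [0.5149 0.2617 0.08  ] scanner x,y from window -0.12551151151012965 -0.09375102081729766
gb end [0.4839 0.2706 0.08  ] scanner x,y from window -0.12984199797179816 -0.1257209724277616
grip front [0.5759 0.2092 0.08  ] scanner x,y from window -0.08237165610414385 -0.025805801727831035
gf [0.4794 0.2318 0.08  ] scanner x,y from window -0.09075986834055624 -0.12449770661626777
trig front [0.5719 0.1967 0.09  ] scanner x,y from window -0.0694082860838285 -0.02795787142794879
tf [0.5422 0.1931 0.09  ] scanner x,y from window -0.06151986088080097 -0.056786990811665466
tf [0.5237 0.1902 0.09  ] scanner x,y from window -0.055963055256829056 -0.07466344881469882
tf [0.5178 0.1894 0.09  ] scanner x,y from window -0.054393590140584036 -0.08040023333815471
[0.5205 0.1932 0.0788] 1.5134413821633212
```

```bash
python3 - <<'E'
from g import *
down([.533,.2288,.0615],1.426)
E
```

```text
t 16.9 at [0.4544 0.0266 0.2297] goal [0.533  0.2288 0.0615]
shift in tool axes/0.2: [1.0572 0.2426 0.8412]  turn/pi: [ 0.0002  0.0003 -0.4999] goal q [0.0723 0.9974 0.     0.    ] w 0.087024042628061 gf 0.0 F [-0.2467  0.2757 -0.2369]
```

Call:
{"name": "play_rows", "arguments": {
  "claw": [0,0,0,0,0,0,0,0],
  "delta_pos": [
    [0.2,0.04,0],
    [0.2,0.04,0],
    [0.2,0.04,0],
    [0.2,0.04,0],
    [0.2,0.04,0],
    [0,0,0],
    [0,0,0],
    [0,0,0]
  ],
  "delta_rot": [
    [0,0,0],
    [0,0,0],
    [0,0,0],
    [0,0,0],
    [0,0,0],
    [0,0,-0.045],
    [0,0,-0.045],
    [0,0,-0.045]
  ]
}}

```text
time: 17.7
ee_pos: [0.523, 0.2188, 0.228]
eef_rot: [0.599, 0.801, -0.001, 0.001]
ft_force: [0.2, -0.6, -0.2]
width: 0.0871
grip_force: 0.0
```

Call:
{"name": "play_rows", "arguments": {
  "claw": [0,0,0,0,0,0,0,0],
  "delta_pos": [
    [0,0,0],
    [0,0,0],
    [0,0,0],
    [0,0,0],
    [0,0,0],
    [0,0,0],
    [0,0,0],
    [0,0,0]
  ],
  "delta_rot": [
    [0,0,-0.045],
    [0,0,-0.045],
    [0,0,-0.045],
    [0,0,-0.045],
    [0,0,-0.045],
    [0,0,-0.045],
    [0,0,-0.045],
    [0,0,-0.045]
  ]
}}

```text
time: 18.5
ee_pos: [0.523, 0.2186, 0.2281]
eef_rot: [0.077, 0.997, -0.001, -0.0]
ft_force: [0.6, -0.7, 0.1]
width: 0.0867
grip_force: 0.0
```

```bash
python3 - <<'E'
from g import *
down([.533,.2288,.0615],1.426);print(r.read_state()['joint_positions'])
E
```

```text
t 18.5 at [0.523  0.2186 0.2281] goal [0.533  0.2288 0.0615]
shift in tool axes/0.2: [-0.0421  0.06    0.8329]  turn/pi: [-0.0007 -0.0001 -0.0032] goal q [0.0723 0.9974 0.     0.    ] w 0.08673967905747296 gf 0.0 F [ 0.6114 -0.6977  0.1245]
[-0.9039  0.2082  0.4958  1.6344 -0.0998  1.3262  1.0233]
```

Descend to just above the grip and check the alignment.

Call:
{"name": "play_rows", "arguments": {
  "claw": [0,0,0,0,0],
  "delta_pos": [
    [-0.042,0.06,0],
    [0,0,0.2],
    [0,0,0.2],
    [0,0,0.15],
    [0,0,0]
  ],
  "delta_rot": [
    [0,0,-0.003],
    [0,0,0],
    [0,0,0],
    [0,0,0],
    [0,0,0]
  ]
}}

```text
time: 19.0
ee_pos: [0.5304, 0.2278, 0.1142]
eef_rot: [0.075, 0.997, -0.003, -0.003]
ft_force: [-0.9, -0.2, -0.9]
width: 0.0869
grip_force: 0.0
```

```bash
python3 - <<'E'
from g import *
down([.533,.2288,.0615],1.426)
import cv2
a=r.camera('side')['pixels'][95:245,205:335];b=r.camera('top')['pixels'][170:290,165:295]
o=np.zeros((450,780,3),np.uint8);o[:,:390]=cv2.resize(a,None,fx=3,fy=3,interpolation=2);o[:360,390:]=cv2.resize(b,None,fx=3,fy=3,interpolation=2)
cv2.imwrite('pics/c3.png',cv2.cvtColor(o,cv2.COLOR_RGB2BGR))
E
```

```text
t 19.0 at [0.5304 0.2278 0.1142] goal [0.533  0.2288 0.0615]
shift in tool axes/0.2: [-0.0134  0.0088  0.2635]  turn/pi: [-0.0022 -0.0018 -0.002 ] goal q [0.0723 0.9974 0.     0.    ] w 0.08693589751882501 gf 0.0 F [-0.9496 -0.1759 -0.9465]
```

View pics/c3.png

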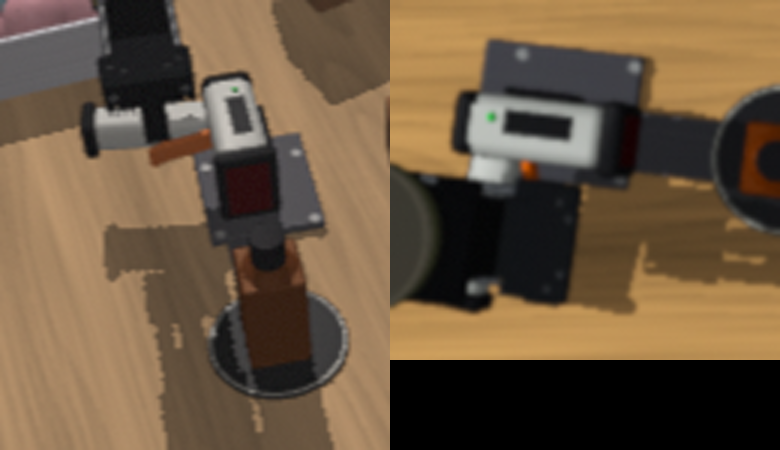

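The side crop shows the front finger at (155,120), above and ahead of the trigger's free end at (152,157), with the back finger behind the grip. The alignment fits the measurements, so I'll descend.

Call:
{"name": "play_rows", "arguments": {
  "claw": [0,0,0,0,0],
  "delta_pos": [
    [-0.016,0.009,0],
    [0,0,0.1],
    [0,0,0.1],
    [0,0,0.06],
    [0,0,0]
  ],
  "delta_rot": [
    [-0.002,-0.002,-0.002],
    [0,0,0],
    [0,0,0],
    [0,0,0],
    [0,0,0]
  ]
}}

```text
time: 19.6
ee_pos: [0.5359, 0.2309, 0.0672]
eef_rot: [0.072, 0.997, 0.003, 0.003]
ft_force: [0.4, 0.2, -0.6]
width: 0.0868
grip_force: 0.0
```

```bash
python3 - <<'E'
from g import *
down([.533,.2288,.0615],1.426)
E
```

```text
t 19.6 at [0.5359 0.2309 0.0672] goal [0.533  0.2288 0.0615]
shift in tool axes/0.2: [ 0.0129 -0.0126  0.0283]  turn/pi: [0.0019 0.0019 0.0003] goal q [0.0723 0.9974 0.     0.    ] w 0.08680512286628318 gf 0.0 F [ 0.3509  0.2273 -0.5783]
```

Call:
{"name": "play_rows", "arguments": {
  "claw": [0,0,0.3,0.4,1,1,1,1],
  "delta_pos": [
    [0.006,-0.007,0.015],
    [0,0,0],
    [0,0,0],
    [0,0,0],
    [0,0,0],
    [0,0,0],
    [0,0,0],
    [0,0,0]
  ],
  "delta_rot": [
    [0.001,0.001,0],
    [0,0,0],
    [0,0,0],
    [0,0,0],
    [0,0,0],
    [0,0,0],
    [0,0,0],
    [0,0,0]
  ],
  "squeeze": 25
}}

```text
time: 20.4
ee_pos: [0.5343, 0.2307, 0.0642]
eef_rot: [0.072, 0.997, 0.002, 0.002]
ft_force: [-0.3, -0.9, -2.4]
width: 0.0486
grip_force: 24.5
```

```bash
python3 - <<'E'
from g import *
down([.533,.2288,.0615],1.426)
E
```

```text
t 20.4 at [0.5343 0.2307 0.0642] goal [0.533  0.2288 0.0615]
shift in tool axes/0.2: [ 0.005  -0.0104  0.0135]  turn/pi: [0.0014 0.001  0.0003] goal q [0.0723 0.9974 0.     0.    ] w 0.04864799512471084 gf 24.5043958594988 F [-0.2568 -0.9068 -2.3917]
```

Call:
{"name": "play_rows", "arguments": {
  "claw": [1,1,1],
  "delta_pos": [
    [0,0,0],
    [0,0,0],
    [0,0,0]
  ],
  "delta_rot": [
    [0,0,0],
    [0,0,0],
    [0,0,0]
  ],
  "squeeze": 35
}}

```text
time: 20.7
ee_pos: [0.5343, 0.2307, 0.0643]
eef_rot: [0.072, 0.997, 0.002, 0.002]
ft_force: [0.5, 4.8, -6.4]
width: 0.0485
grip_force: 34.4
```

Call:
{"name": "play_rows", "arguments": {
  "claw": [0,0,0,0,0,0],
  "delta_pos": [
    [0,0,0],
    [0,0,0],
    [0,0,0],
    [0,0,0],
    [0,0,0],
    [0,0,0]
  ],
  "delta_rot": [
    [0,0,0],
    [0,0,0],
    [0,0,0],
    [0,0,0],
    [0,0,0],
    [0,0,0]
  ]
}}

```text
time: 21.3
ee_pos: [0.5344, 0.2306, 0.0648]
eef_rot: [0.072, 0.997, 0.002, 0.002]
ft_force: [0.2, 0.2, 0.2]
width: 0.0843
grip_force: 0.0
```

Call:
{"name": "play_rows", "arguments": {
  "claw": [0,0,0,0,0,0,0],
  "delta_pos": [
    [0,0,-0.1],
    [0,0,-0.2],
    [0,0,-0.2],
    [0,0,-0.2],
    [0.2,0,0],
    [0.2,0,0],
    [0,0,0]
  ],
  "delta_rot": [
    [0,0,0],
    [0,0,0],
    [0,0,0],
    [0,0,0],
    [0,0,0],
    [0,0,0],
    [0,0,0]
  ]
}}

```text
time: 22.0
ee_pos: [0.4506, 0.2429, 0.2045]
eef_rot: [0.07, 0.998, 0.003, 0.001]
ft_force: [-0.5, 0.3, -0.1]
width: 0.0871
grip_force: 0.0
```

```bash
python3 - <<'E'
from g import *
import cv2
a=r.camera('side')['pixels'][95:345,205:455];b=r.camera('top')['pixels'][80:290,165:365]
o=np.zeros((500,800,3),np.uint8);o[:,:400]=cv2.resize(a,(400,500),interpolation=2)[:,:400];o[:420,400:]=cv2.resize(b,(400,420),interpolation=2)
cv2.imwrite('pics/c4.png',cv2.cvtColor(o,cv2.COLOR_RGB2BGR))
E
```

```text
(no output)
```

View pics/c4.png

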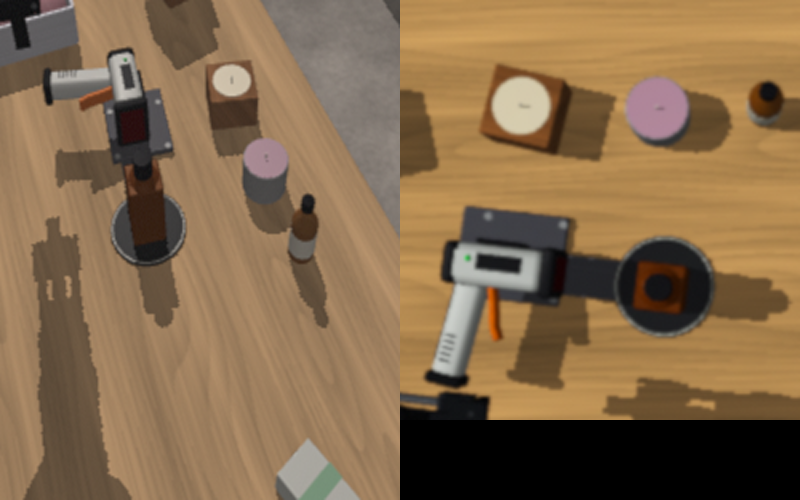

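The bottle stands within the pad rim, at top crop (660,287), and the trigger has sprung back, at (495,315). The other goods look undisturbed. The squeezed width stayed at 48.5 mm as the grip went from 25 to 35 N, so the trigger was against its stop.

```bash
python3 -c "
from bench import r
print(r.close_job())"
```

```text
the job is handed in; nothing more can be done
None
```

The bottle is standing on the pad with its label side turned to the scanner window, and the trigger was squeezed to its stop and released; I handed the job in at about 22 s with the other goods looking untouched, but got no verdict back.

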